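# Lock out the bench isolator with a hooked bracket

## Task

Lock out the bench isolator. First swing the red handle from on round to its off stop, then swing the hasp leaf by its blue knob until its hole lies squarely in line with the hole in the handle's ear and the slot behind them. Then take the yellow lockout bracket from its rack, red-dot end up the slope, press its two hook tabs square through the lined-up hole and the slot below it until its plate lies down, slide it down the slope until the hooks engage fully, and let go, leaving the tins, the tape roll and the circuit board in their places.

Things in the scene. Friction and masses are not known exactly. Their poses are not given: they have to be found in the camera images.
- switch_box: Fixed isolator box on a stand, origin on the worktop under its centre, z up. Its grey face, 180 x 260 mm, centre 87 mm above this origin, slopes up and away from the robot at 23 degrees: its normal leans 23 degrees from vertical towards the robot. Behind the 5 mm face it is hollow, 35 mm deep. On the face, left to right: red handle, two slots, hasp leaf.
- slot_upper (a point): Centre of the upper of two slots through the 5 mm face, at the face surface. Axes (also of the two hinge points): x up the slope, y left along the face, z out of the face. Each slot is 23 mm along x and 12 mm along y; the lower slot's centre is at x = -38 mm.
- handle_hinge (a point): Pivot of the red handle on the face, 48 mm left (+y) of slot_upper; it turns about z. Opposite its arm the handle has a red ear, 36 x 24 mm, with a 23 x 12 mm slot 48 mm from the pivot: at off this lies exactly over the upper slot. The ear's top is 9 mm above the face, the hub's 16 mm.
- isolator_handle (a joint): Angle of the red handle, rad: 0 = on (arm points straight up the slope, by the red dot), 1.571 = off, at a fixed stop (arm points left, by the green dot); it grows counter-clockwise seen facing the panel. Friction (about 2 N at the grip) holds it where it is left.
- handle_grip (a point): Point on the handle's black upright grip post, 75 mm from the pivot and 34 mm above the face. The post is a 17 mm cylinder square to the face, its top 47.5 mm above the face; the red arm below it ends 9.5 mm above the face.
- leaf_hinge (a point): Pivot of the aluminium hasp leaf on the face, 44 mm right (-y) of slot_upper; it turns about z. The leaf lies flat on the face, below the handle's ear, its top 4 mm above the face, and has a 23 x 12 mm slot 44 mm from the pivot.
- hasp_leaf (a joint): Angle of the hasp leaf, rad: 0 = its slot lies exactly over the upper slot; positive = swung clockwise (facing the panel), slotted end up the slope, knob down the slope. Travel -0.35 to 1.25, no stop or click at 0; friction (about 1.3 N at the knob) holds it where it is left.
- leaf_knob (a point): Point on the leaf's blue knob, 23 mm above the face, 46 mm from the leaf's pivot on the side away from its slot (straight right of the pivot, -y, when the leaf is at 0). The knob is a 13 mm cylinder square to the face, its top 33 mm above the face.
- bracket_grip (a point): Middle of the upright grip fin of the loose yellow lockout bracket (0.07 to 0.14 kg). Axes: z up the fin, x along the plate to its end with a small red dot, y across the fin. Fin 10 mm thick (y), 44 mm long (x), top 17 mm above this point. The plate under it is 80 x 32 mm, its top 29 mm and its underside 34 mm below this point.
- bracket_hook (a point): Same bracket, same axes: point on the plate's underside over the middle of the foot of the hook near the red dot, +23 mm in x and -34 mm in z from bracket_grip. Pressed home it is at [0, 0, +9] mm in slot_upper's axes, the plate lying on the handle's ear; slid down the slope the shanks stop at the slot ends, x = -11.5 mm.
- lock_bracket: The same bracket; origin on the plate's underside midway between its two hook tabs, which are 38 mm apart along x. Each is a 7 x 7 mm shank with a foot, 14 (x) x 7 (y) mm, that points to -x, 16 to 20 mm below the plate, with a 10 x 4 mm lead-in tip down to 22 mm. A spacer under the -x end is 9 mm deep. Engaged feet clear the back of the face by 2 mm.
- rack: Fixed grey parking rack, 110 x 60 mm, 30 mm high, where the bracket lies level at the start, its hooks hanging between two rails, red-dot end away from the robot; four corner nubs stand 36 mm high. Origin on the worktop under the bracket's origin, axes as the bracket's.
- tin_can_1: grey metal tin, 50 mm across, 44 mm high; bystander on the right, origin under its centre
- tape_roll: yellow roll of insulating tape lying flat, 67 mm across, 19 mm high; bystander on the right, origin under its centre
- solder_tin: round green flux tin, 68 mm across, 23 mm high; bystander on the right, origin under its centre
- board_green: small green circuit board, 40 x 55 x 11 mm; bystander in front of the switch box, origin under its centre

How it is judged:
By the outcome, as a careful person would: the job done as asked, in the order asked, and still so for the second after the job is handed in, with the robot touching nothing.
It also fails if it takes over 61 s, if anything falls off the work surface, if the arm or the gripper's body presses on something with over 40 N, if the wrist force passes 120 N, or if a joint passes its speed limit or range.

## Robot

A 6-joint arm with a two-finger parallel gripper is mounted at the origin on a cart in front of the work surface, level with it; the furniture and walls round the work are solid. World frame = base frame: x ahead of the robot, y to its left, z up, the work surface at z = 0. Lengths are in mm, angles in rad, forces in N, time in s.
With the tool pointing down it reaches from about 275 to 1000 mm from the base axis. Payload 8.4 kg.
Tool frame: the origin (TCP) lies on the centre line of the jaws, within the pads' length; the fingertips stand r.tip_reach ahead of it and the grasp point (between the pads) lies 11 mm behind it (r.tip_reach is the distance from the TCP to the fingertips, in mm); z points along the fingers, y is the line along which they close (so a half turn about z gives the same grasp; the last joint's range is limited). The gripper opens to 85 mm and grips with 20 to 120 N. Pads are 22 mm wide; open, the fingers measure 114 mm over their backs; the gripper's body (76 mm by 85 mm) begins 54 mm behind the grasp point. The pads swing forward as they close: fully open they stand 13 mm farther back than shut.
Start: joints at [-1.243, 0.353, 1.633, -0, 1.155, -0.002], TCP at [202.407, -591.32, 207.281] pointing down, gripper open.
Joint ranges: [-2.63, 2.63], [-0.92, 2.1], [0.06, 2.66], [-1.3, 4.44], [0, 2.69], [-3.02, 3.02]. Speed limits (rad/s): [2.22, 2.22, 2.79, 3.14, 3.14, 3.14].

## Interface

Orientations are given as [roll, pitch, yaw] about the fixed x, y, z axes, in that order (R = Rz(yaw) Ry(pitch) Rx(roll)).
In Python, from rig import r gives the robot as it stands.
- The arm moves only by the tool carry_out, never from a script. Its argument "targets" is a list of rows, each an object with "dp": the shift along the tool's x, y, z in mm, a list of three; "yaw": the turn about the tool's z in degrees. A call has 1 to 12 rows; each row is the pose to reach, as a shift and turn from the pose commanded when the call began, along the tool's axes at that moment; what a row does not reach only later rows make up. A row lasts 1/8 s, in which the tool goes at most 62.5 mm and 10.7 degrees, less where a joint would pass 70% of its speed; a pose out of reach is approached as far as the arm can. A call with a gripper value outside its range is refused whole. "fingers" is the opening, from -1 (shut) to 1 (fully open), so that 0 is half open, set as the call begins (left out, the last holds). The fingers move at their own pace and stop on an object; "grip_force" is the grip in N (left out, the last holds). Time passes only in rows, so rows that repeat a pose let the fingers close. It gives the time, the measured TCP pose, the force, the opening and the grip force at its end, in the units of the state.
- r.sense(): the state, without advancing time (a new reading comes with each control period).
- r.grab_frame(name): name is "side" or "top"; returns the picture (420x560x3 uint8, red, green, blue); there is no depth.
- r.get_calibration(name): a dict with "fx", "fy", "cx", "cy" (pixels), "dist_coeffs" ([k1, k2, p1, p2, k3] as OpenCV has them; the pictures are not rectified), "rvec" (rotation vector, rad) and "tvec" (3), from world to camera coordinates, as OpenCV has them. Camera axes: x right, y down, z forward; pixel columns grow to the right and rows downward; lengths in mm; the calibration is good to about 2 mm. A picture is of the moment at which its call begins. get_calibration takes no time and is no camera call.
- r.sign_off(): hands the job in; it is judged then, once.
The state is a dict: "clock": time; "qpos": joint angles; "qvel": joint speeds; "joint_efforts": joint torques, N m; "eef_pos": TCP position; "tcp_rot": TCP orientation; "contact_force": force on the tool from outside, world axes, zero at the start; "wrist_torque": the same for the moment, N m; "opening": opening from 0.0 (shut) to 1.0 (fully open); "grasp_force": force on a finger pad.
Only numpy, scipy, OpenCV 4.12 (cv2) and the standard library are available. Lean on these libraries where they do the work, as an engineer would, in place of code of your own. Each camera call takes 0.05 s, during which the arm holds its last target. There are 200 camera calls.

## Working session

There is one attempt and no reset: what is moved stays moved. The work goes in short steps, Python scripts to look and compute and a tool call to move; the robot and the scene stay as the last step left them, time stands still between calls to the robot, and variables do not carry over. Pictures are saved under pics/ and viewed, at most 10 in all, crops included, and the job is handed in when it is done.

Besides the shell and the picture viewer there is one more tool, called after "Request:" by a JSON object that holds its "name" and its "arguments". carry_out: Moves the arm, as the interface text tells. Its arguments: {"type":"object","properties":{"targets":{"type":"array","items":{"type":"object","properties":{"dp":{"type":"array","items":{"type":"number"}},"yaw":{"type":"number"}}}},"fingers":{"type":"number"},"grip_force":{"type":"number"}},"required":["targets"]}

```bash
ls; mkdir -p pics; python3 - <<'E'
from rig import r
import cv2
print(r.sense(), r.tip_reach)
for n in("side","top"):
    im=r.grab_frame(n); cv2.imwrite(f"pics/{n}0.png",im[:,:,::-1]); print(n,r.get_calibration(n))
E
```

```text
pics
{'clock': 0.0, 'qpos': array([-1.24340672e+00,  3.53632155e-01,  1.63415031e+00,  1.82640303e-05,
        1.15519249e+00, -2.39053206e-03]), 'qvel': array([-8.02722146e-05, -2.03774291e-04, -8.36869621e-04,  2.43595886e-03,
       -6.34309917e-05, -5.65757408e-04]), 'joint_efforts': array([-2.50031364e-03, -6.05258989e+01, -3.42066622e+01, -4.40359872e-04,
        9.33135976e-03,  1.67020232e-05]), 'eef_pos': array([ 202.2425431 , -590.82904075,  206.56476804]), 'tcp_rot': array([-3.14021039e+00, -2.00034557e-05,  3.29772739e-01]), 'contact_force': array([ 0.53878439,  0.43962637, -1.16389828]), 'wrist_torque': array([-0.00941809, -0.0677041 ,  0.00589579]), 'grasp_force': 0.0, 'opening': 0.9987379853578546} 8.0
side {'fx': 381.0889521893076, 'fy': 381.0889521893076, 'cx': 290.95580565360495, 'cy': 216.27468456641105, 'dist_coeffs': array([-0.05872987,  0.        ,  0.        ,  0.        ,  0.        ]), 'rvec': array([ 0.10563186,  2.78334759, -1.40318538]), 'tvec': array([542.40061062, 178.66624394, 814.39459209])}
top {'fx': 428.2877382791642, 'fy': 428.2877382791642, 'cx': 281.7879779611304, 'cy': 212.3627412154135, 'dist_coeffs': array([0.04751689, 0.        , 0.        , 0.        , 0.        ]), 'rvec': array([ 2.11287987, -2.15282868,  0.21348625]), 'tvec': array([-187.6614898 ,  538.21485125,  847.63018542])}
```

View pics/side0.png

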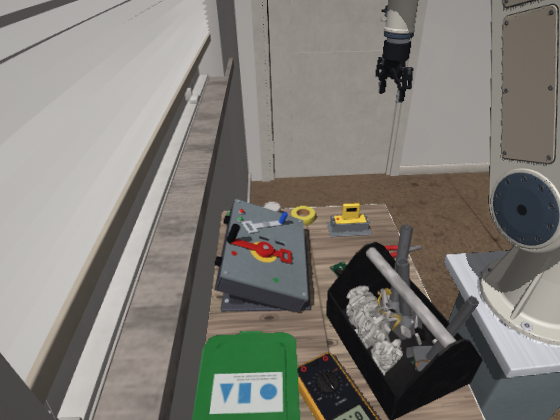

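View pics/top0.png

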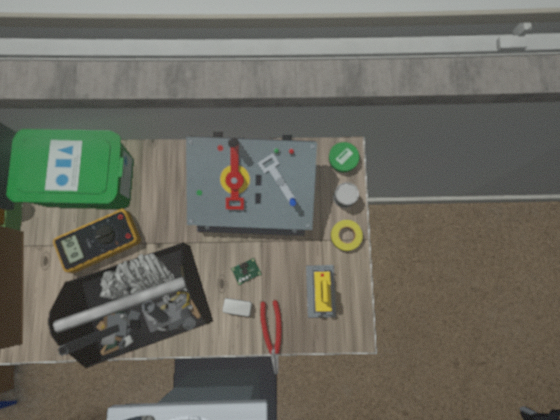

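The side view shows the box at (265,255) and the rack with the yellow bracket at (350,218). The top view shows the handle hub at (235,180), the leaf from (268,160) to the blue knob at (295,205), the slots at (258,181) and (258,198), and the bracket at (322,292). I'll enlarge crops for accuracy.

```bash
python3 - <<'E'
import cv2,numpy as np
t=cv2.imread("pics/top0.png"); s=cv2.imread("pics/side0.png")
a=cv2.resize(t[130:240,180:325],None,fx=5.5,fy=5.4,interpolation=cv2.INTER_CUBIC)
a=cv2.resize(t[130:240,180:325],(797,605-6),interpolation=cv2.INTER_CUBIC); a=cv2.resize(t[130:240,180:325],(725,550),interpolation=cv2.INTER_CUBIC)
b=cv2.resize(t[255:325,290:350],(480,560),interpolation=cv2.INTER_CUBIC)
c=cv2.resize(s[195:245,320:380],(300,250),interpolation=cv2.INTER_CUBIC)
cv2.imwrite("pics/a.png",a)
m=np.zeros((560,790,3),np.uint8); m[:,:480]=b; m[:250,485:785]=c; cv2.imwrite("pics/b.png",m)
E
```

```text
(no output)
```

View pics/a.png

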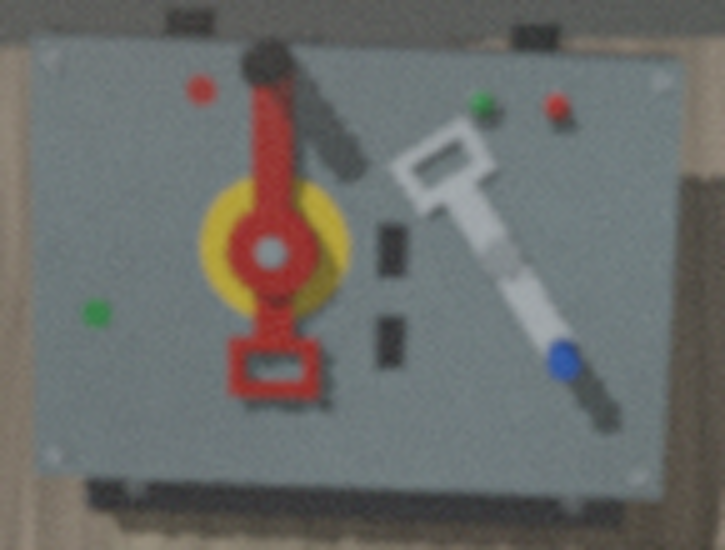

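View pics/b.png

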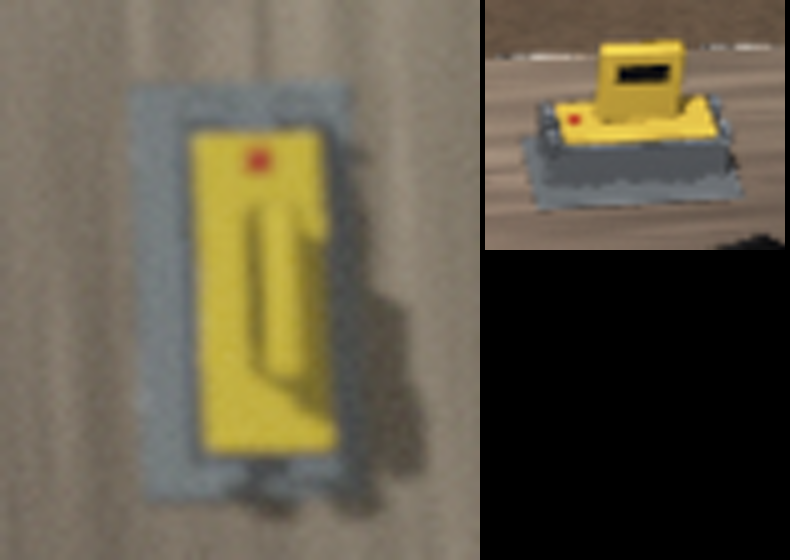

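The crops (scale 5, offset (180,130)) show these points. Upper slot (391,251), lower slot (391,342), hub (271,252), post top (267,62), ear slot (274,367). Leaf pivot (502,256), leaf slot (443,162), knob top (565,360). Bracket crop (scale 8, offset (290,255)): red dot (258,160), plate corners (190,133), (322,130), (337,452), (204,455), fin top x≈262–303, y≈205–378. The red-dot end faces away from the robot. Next I'll fit the poses.

```bash
cat > h.py <<'E'
import numpy as np, cv2
from rig import r
from scipy.optimize import least_squares
from scipy.spatial.transform import Rotation as R
C={n:r.get_calibration(n) for n in("top","side")}
def proj(n,P):
    c=C[n];K=np.array([[c["fx"],0,c["cx"]],[0,c["fy"],c["cy"]],[0,0,1]])
    return cv2.projectPoints(np.asarray(P,float).reshape(-1,1,3),c["rvec"],c["tvec"],K,c["dist_coeffs"])[0].reshape(-1,2)
def un(p,s,o): return (np.asarray(p,float)+.5)/s-.5+np.array(o)
A=np.deg2rad(23)
def Rs(yaw): return R.from_euler("z",yaw).as_matrix()@R.from_euler("y",-A).as_matrix()
def slot2w(b,P): # b=bx,by,yaw,ox,oy
    M=Rs(b[2]); return np.array([b[0],b[1],87])+(np.asarray(P,float).reshape(-1,3)+[b[3],b[4],0])@M.T
def leaf(th,rad,z): # rad>0 slot side; positive=cw, slot up slope
    return [rad*np.sin(th),-44+rad*np.cos(th),z]
E
python3 - <<'E'
from h import *
px=un([(391,251),(391,342),(271,252),(267,62),(274,367),(502,256),(443,162),(565,360),(32,35),(685,60),(662,497),(38,472)],5,(180,130))
def mod(p):
    b=p[:5]; th=p[5]
    P=[(0,0,-1),(-38,0,-1),(0,48,16),(75,48,47.5),(-48,48,8),(0,-44,5),leaf(th,44,3),leaf(th,-46,33)]
    F=[(90-b[3],130-b[4],0),(90-b[3],-130-b[4],0),(-90-b[3],-130-b[4],0),(-90-b[3],130-b[4],0)]
    return slot2w(b,P+F)
s=least_squares(lambda p:(proj("top",mod(p))-px).ravel(),[600,-150,0,0,0,.9],loss="soft_l1",x_scale=[10,10,.1,10,10,.1])
print(s.x.round(3)); print((s.fun.reshape(-1,2)).round(1).tolist())
np.save("box.npy",s.x)
print("slot_upper",slot2w(s.x,[0,0,0]),"post",slot2w(s.x,[[75,48,36],[0,123,36]]),"knob",slot2w(s.x,leaf(s.x[5],-46,29)))
# bracket: plate top z 35, fin top z 81
pb=un([(258,160),(190,133),(322,130),(337,452),(204,455),(284,291)],8,(290,255))
def mb(p):
    P=np.array([(34,0,35),(40,16,35),(40,-16,35),(-40,-16,35),(-40,16,35),(0,0,81)],float)
    return P@R.from_euler("z",p[2]).as_matrix().T+[p[0],p[1],0]
t=least_squares(lambda p:(proj("top",mb(p))-pb).ravel(),[400,-300,0],x_scale=[10,10,.1])
print("brk",t.x.round(3),t.fun.reshape(-1,2).round(1).tolist())
im=cv2.imread("pics/side0.png")[185:325,205:385]; im=cv2.resize(im,None,fx=4.2,fy=4.2,interpolation=cv2.INTER_CUBIC)
for q in np.vstack([proj("side",mod(s.x)),proj("side",mb(t.x))]):
    u=((q-[205,185]+.5)*4.2-.5).round().astype(int); cv2.circle(im,u.tolist(),3,(255,0,255),1)
cv2.imwrite("pics/c.png",im)
E
```

```text
[ 5.87953e+02 -1.34847e+02 -5.50000e-02  9.48700e+00 -1.55850e+01
  9.59000e-01]
[[0.6, -0.3], [0.2, -0.2], [0.1, -0.3], [-0.5, 0.5], [-0.4, -0.4], [0.1, -0.1], [-0.1, 0.2], [0.1, 0.5], [-0.2, -0.3], [0.3, -0.1], [0.1, -0.0], [-0.3, 0.5]]
slot_upper [[ 595.82362046 -150.88540973   90.70694543]] post [[ 653.3309299  -105.95457463  153.14995479]
 [ 588.48573888  -27.30136193  123.84512015]] knob [[ 546.06208121 -218.69955637  102.69004884]]
brk [ 3.71048e+02 -2.78678e+02  6.00000e-03] [[-0.1, -0.2], [0.6, 0.4], [-0.5, 0.4], [-0.5, -0.3], [0.5, -0.3], [-0.0, 0.0]]
```

View pics/c.png

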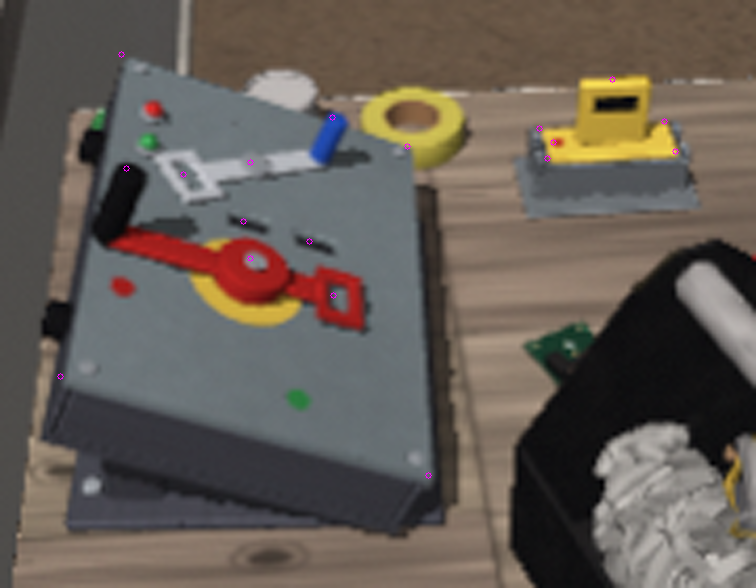

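The fit agrees with the side view to about 1 px, or 2 mm. Next is the approach to the handle post.

```bash
cat >> h.py <<'E'
def rel(*W,yaw=None):
    """world TCP waypoints -> dp in tool axes (roll = pi nominal), and yaw in deg"""
    s=r.sense(); y=s["tcp_rot"][2]; p=s["eef_pos"]
    print("t %.2f"%s["clock"],"tcp",p.round(1),"rot",s["tcp_rot"].round(4),"F",s["contact_force"].round(1),"open %.3f"%s["opening"],"g %.1f"%s["grasp_force"],"q",s["qpos"].round(2))
    M=R.from_euler("xyz",s["tcp_rot"]).as_matrix()
    for w in W: print("  dp",((np.array(w)-p)@M).round(1))
    if yaw is not None: print("  yaw",round(-np.rad2deg(yaw-y),2))
E
python3 -c "
from h import *
rel((653.3,-106,260),(653.3,-106,144),yaw=-.055)"
```

```text
t 0.10 tcp [ 202.3 -590.9  206.6] rot [-3.1403 -0.      0.3298] F [-0.6 -0.1  0.3] open 1.000 g 0.0 q [-1.24  0.35  1.63  0.    1.16 -0.  ]
  dp [ 583.8 -312.7  -53. ]
  dp [ 583.8 -312.6   63. ]
  yaw 22.05
```

Request:
{"name": "carry_out", "arguments": {"targets": [{"dp": [50, -27, -53], "yaw": 8}, {"dp": [584, -313, -53], "yaw": 22}, {"dp": [584, -313, -53], "yaw": 22}, {"dp": [584, -313, -53], "yaw": 22}, {"dp": [584, -313, -53], "yaw": 22}, {"dp": [584, -313, -53], "yaw": 22}, {"dp": [584, -313, -53], "yaw": 22}, {"dp": [584, -313, -53], "yaw": 22}, {"dp": [584, -313, -53], "yaw": 22}, {"dp": [584, -313, -53], "yaw": 22}, {"dp": [584, -313, -53], "yaw": 22}, {"dp": [584, -313, -53], "yaw": 22}], "fingers": 0.3, "grip_force": 30}}

```text
clock: 1.6
eef_pos: [655.5, -102.7, 259.4]
tcp_rot: [-3.141, 0.0, -0.05]
contact_force: [0.0, 0.3, -0.5]
opening: 0.649
grasp_force: 0.0
```

```bash
python3 -c "
from h import *
rel((653.3,-106,260),(653.3,-106,144),yaw=-.055)"
```

```text
t 1.60 tcp [ 655.5 -102.7  259.4] rot [-3.1408e+00  3.0000e-04 -5.0300e-02] F [ 0.   0.3 -0.5] open 0.649 g 0.0 q [-0.16  0.37  1.49  0.    1.28  1.46]
  dp [-2.   3.4 -0.6]
  dp [ -2.    3.5 115.4]
  yaw 0.27
```

Request:
{"name": "carry_out", "arguments": {"targets": [{"dp": [-2, 3, 60], "yaw": 0}, {"dp": [-2, 3, 100], "yaw": 0}, {"dp": [-2, 3, 115], "yaw": 0}, {"dp": [-2, 3, 115], "yaw": 0}]}}

```text
clock: 2.1
eef_pos: [650.9, -109.4, 145.0]
tcp_rot: [-3.142, 0.001, -0.055]
contact_force: [-0.6, 0.5, -0.2]
opening: 0.648
grasp_force: 0.0
```

Request:
{"name": "carry_out", "arguments": {"targets": [{"dp": [0, 0, 0], "yaw": 0}, {"dp": [0, 0, 0], "yaw": 0}, {"dp": [0, 0, 0], "yaw": 0}, {"dp": [0, 0, 0], "yaw": 0}, {"dp": [0, 0, 0], "yaw": 0}], "fingers": -1, "grip_force": 30}}

```text
clock: 2.72
eef_pos: [651.4, -108.9, 145.4]
tcp_rot: [3.142, -0.0, -0.054]
contact_force: [0.5, -0.0, 0.0]
opening: -0.001
grasp_force: 0.0
```

```bash
python3 -c "
from h import *
im=r.grab_frame('side')
cv2.imwrite('pics/d.png',cv2.resize(im[100:325,170:400],None,fx=2.6,fy=2.6,interpolation=cv2.INTER_CUBIC)[:,:,::-1])
b=np.load('box.npy')
W=[]
for d in range(10,111,10):
    a=np.deg2rad(min(d,95)); W.append(slot2w(b,[75*np.cos(a),48+75*np.sin(a),36])[0]-slot2w(b,[75,48,36])[0]+r.sense()['eef_pos'])
rel(*W)"
```

```text
t 2.77 tcp [ 651.4 -108.9  145.3] rot [-3.1416  0.     -0.0541] F [ 0.4  0.8 -0.1] open 0.003 g 0.0 q [-0.17  0.47  1.61  0.    1.07  1.46]
  dp [ -1.  -13.    0.4]
  dp [ -4.2 -25.7   1.8]
  dp [ -9.2 -37.5   3.9]
  dp [-16.1 -48.2   6.9]
  dp [-24.6 -57.5  10.5]
  dp [-34.5 -65.   14.7]
  dp [-45.4 -70.5  19.3]
  dp [-57.  -73.9  24.2]
  dp [-69.  -75.   29.3]
  dp [-75.  -74.7  31.9]
  dp [-75.  -74.7  31.9]
```

View pics/d.png

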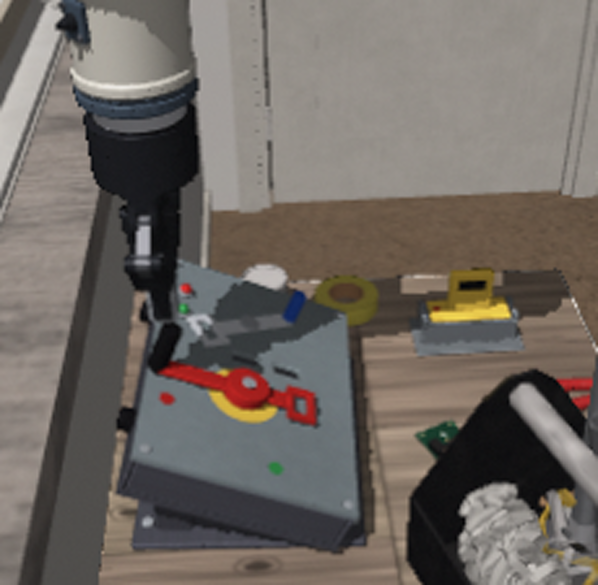

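```bash
python3 -c "
from h import *
b=np.load('box.npy')
P=[(651.4,-108.9,137.3),(651.4,-108.9,145.3),(651.4,-108.9,200)]+list(slot2w(b,[[75,48,47.5],[75,48,9.5]]))
print(np.round(P,1)); print((proj('side',P)).round(1)); print(((proj('side',P)-[170,100])*2.6).round())
print(proj('top',P).round(1))
im=r.grab_frame('top')
cv2.imwrite('pics/e.png',cv2.resize(im[100:240,170:325],None,fx=4,fy=4,interpolation=cv2.INTER_CUBIC)[:,:,::-1])
c=C['side'];Rm=cv2.Rodrigues(c['rvec'])[0];print(-Rm.T@c['tvec'],Rm[2])
c=C['top'];Rm=cv2.Rodrigues(c['rvec'])[0];print(-Rm.T@c['tvec'],Rm[2])
"
```

```text
[[ 651.4 -108.9  137.3]
 [ 651.4 -108.9  145.3]
 [ 651.4 -108.9  200. ]
 [ 648.8 -105.7  163.7]
 [ 663.7 -106.5  128.8]]
[[234.7 233.9]
 [234.3 230.9]
 [231.5 209.2]
 [234.6 224.7]
 [229.1 238.1]]
[[168. 348.]
 [167. 340.]
 [160. 284.]
 [168. 324.]
 [154. 359.]]
[[235.5 145.9]
 [235.1 144.5]
 [232.3 134.2]
 [232.5 142.5]
 [234.7 141.4]]
[573.40328997 508.99169615 633.63611092] [-0.0507828  -0.80214934 -0.59496012]
[ 371.22516378 -181.36473575  934.16684939] [ 0.18184441 -0.01819086 -0.98315904]
```

View pics/e.png

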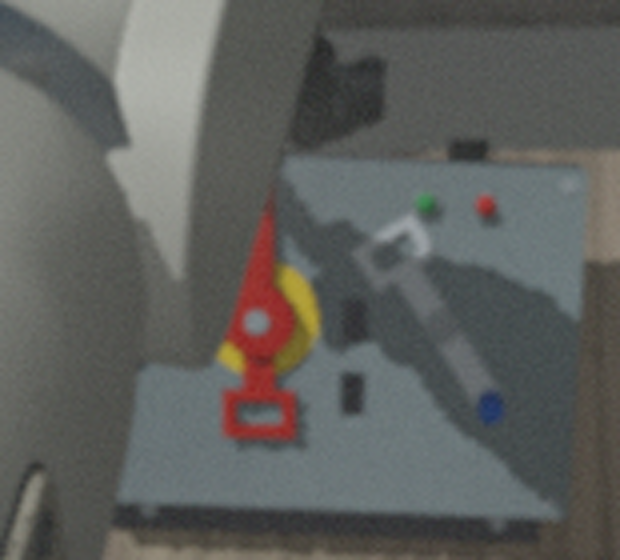

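The top view is blocked by the arm. The handle looks unmoved and the fingers closed on nothing. A tight side crop should show why.

```bash
python3 -c "
from h import *
im=r.grab_frame('side')[190:260,205:265]
s0=cv2.imread('pics/side0.png')[190:260,205:265,::-1]
o=np.hstack([im,s0]); o=np.clip((o/255.)**.5*255,0,255).astype(np.uint8)
cv2.imwrite('pics/f.png',cv2.resize(o,None,fx=6.6,fy=6.6,interpolation=cv2.INTER_CUBIC)[:,:,::-1])
"
```

```text
(no output)
```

View pics/f.png

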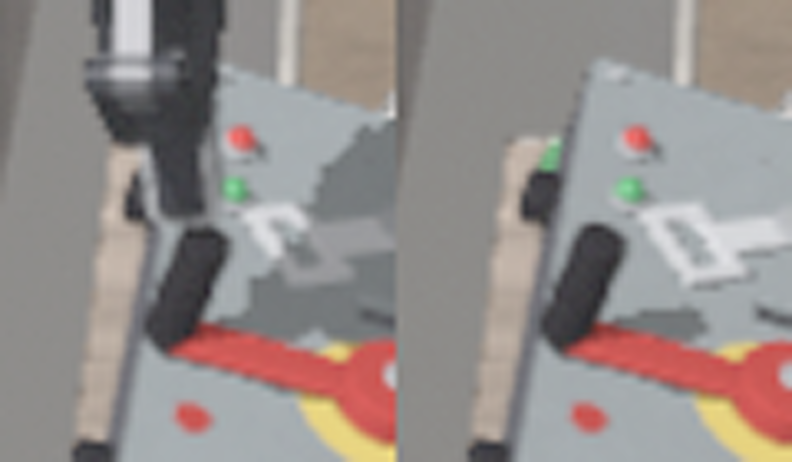

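The left half shows the fingertips ending at about image (232.3,223.3), just above the post top at (236,225). The prediction for z=137 was (234.7,233.9). I'll check the fingertip offset against the start picture.

```bash
python3 -c "
from h import *
s=r.sense();p=s['eef_pos'];print(p)
for dz in(-8,0,8,16,24): print(dz,proj('side',[p+[0,0,dz],p+[0,-20,dz],p+[20,0,dz]]).round(1).tolist())
y=.33
for dz in(-8,0,5,20,25,30):
  q=np.array([202.4,-591.3,207.3+dz]);d=np.array([np.sin(y),-np.cos(y),0])*45
  print(dz,proj('side',[q+d,q-d,q]).round(1).tolist())
"
```

```text
[ 651.39399086 -108.90879109  145.25486932]
-8 [[234.7, 233.9], [235.1, 227.9], [225.0, 234.4]]
0 [[234.3, 230.9], [234.7, 224.9], [224.5, 231.4]]
8 [[233.9, 227.8], [234.4, 221.9], [224.1, 228.3]]
16 [[233.5, 224.7], [234.0, 218.8], [223.6, 225.2]]
24 [[233.1, 221.6], [233.6, 215.7], [223.2, 222.1]]
-8 [[379.4, 106.5], [396.3, 116.5], [387.6, 111.4]]
0 [[379.7, 104.1], [396.7, 114.0], [388.0, 108.9]]
5 [[379.9, 102.5], [397.0, 112.3], [388.2, 107.3]]
20 [[380.5, 97.9], [397.7, 107.5], [388.8, 102.5]]
25 [[380.7, 96.3], [398.0, 105.8], [389.1, 100.9]]
30 [[380.8, 94.7], [398.2, 104.2], [389.3, 99.3]]
```

The fingertips sit about 27 mm higher than reported in both pictures, and no contact was felt on descent. I'll open, descend further under force watch, and close again.

Request:
{"name": "carry_out", "arguments": {"targets": [{"dp": [0, 0, 0]}, {"dp": [0, 0, 0]}, {"dp": [0, 0, 0]}, {"dp": [3, -2, 10]}, {"dp": [3, -2, 16]}, {"dp": [3, -2, 16]}], "fingers": 0.1}}

```text
schema error: expected keys dp, yaw
```

Request:
{"name": "carry_out", "arguments": {"targets": [{"dp": [0, 0, 8]}, {"dp": [0, 0, 8]}]}}

```text
schema error: expected keys dp, yaw
```

Request:
{"name": "carry_out", "arguments": {"targets": [{"dp": [0, 0, 0]}, {"dp": [0, 0, 0]}, {"dp": [0, 0, 0]}, {"dp": [0, 0, 0]}, {"dp": [0, 0, 0]}], "fingers": -1}}

```text
schema error: expected keys dp, yaw
```

Request:
{"name": "carry_out", "arguments": {"targets": [{"dp": [0, 0, 0], "yaw": 0}, {"dp": [0, 0, 0], "yaw": 0}, {"dp": [0, 0, 0], "yaw": 0}, {"dp": [3, -2, 10], "yaw": 0}, {"dp": [3, -2, 16], "yaw": 0}, {"dp": [3, -2, 16], "yaw": 0}], "fingers": 0.1}}

```text
clock: 3.62
eef_pos: [653.9, -106.9, 128.2]
tcp_rot: [-3.141, 0.002, -0.054]
contact_force: [-0.2, -0.4, -0.1]
opening: 0.553
grasp_force: 0.0
```

Request:
{"name": "carry_out", "arguments": {"targets": [{"dp": [0, 0, 8], "yaw": 0}, {"dp": [0, 0, 8], "yaw": 0}]}}

```text
clock: 3.88
eef_pos: [654.0, -107.1, 120.5]
tcp_rot: [-3.141, 0.001, -0.054]
contact_force: [0.1, 0.2, 0.3]
opening: 0.549
grasp_force: 0.0
```

Request:
{"name": "carry_out", "arguments": {"targets": [{"dp": [0, 0, 0], "yaw": 0}, {"dp": [0, 0, 0], "yaw": 0}, {"dp": [0, 0, 0], "yaw": 0}, {"dp": [0, 0, 0], "yaw": 0}, {"dp": [0, 0, 0], "yaw": 0}], "fingers": -1}}

```text
clock: 4.5
eef_pos: [654.8, -105.9, 121.8]
tcp_rot: [-3.14, -0.001, -0.054]
contact_force: [0.7, 5.3, 1.6]
opening: 0.184
grasp_force: 30.0
```

Gripped: the opening of 0.184 matches the 17 mm post. Swing along the arc.

Request:
{"name": "carry_out", "arguments": {"targets": [{"dp": [-1, -13, 0.4], "yaw": 0}, {"dp": [-4, -26, 1.8], "yaw": 0}, {"dp": [-9, -37.5, 4], "yaw": 0}, {"dp": [-16, -48, 7], "yaw": 0}, {"dp": [-24.6, -57.5, 10.5], "yaw": 0}, {"dp": [-34.5, -65, 14.7], "yaw": 0}, {"dp": [-45.4, -70.5, 19.3], "yaw": 0}, {"dp": [-57, -74, 24.2], "yaw": 0}, {"dp": [-69, -75, 29.3], "yaw": 0}, {"dp": [-73, -75, 31], "yaw": 0}]}}

```text
clock: 5.75
eef_pos: [584.8, -26.7, 90.2]
tcp_rot: [-3.14, 0.0, -0.055]
contact_force: [3.3, 5.0, 3.8]
opening: 0.182
grasp_force: 36.3
```

Request:
{"name": "carry_out", "arguments": {"targets": [{"dp": [-2.5, 0, 1], "yaw": 0}, {"dp": [-5, 0, 2], "yaw": 0}, {"dp": [-5, 0, 2], "yaw": 0}]}}

```text
clock: 6.12
eef_pos: [583.6, -26.6, 89.6]
tcp_rot: [-3.139, -0.007, -0.055]
contact_force: [9.6, 6.0, 5.0]
opening: 0.183
grasp_force: 36.5
```

```bash
python3 -c "
from h import *
b=np.load('box.npy')
p0=slot2w(b,leaf(b[5],-46,29))[0]
rel()
print('knob',p0)
im=r.grab_frame('side');cv2.imwrite('pics/s_off.png',im[:,:,::-1])
"
```

```text
t 6.12 tcp [583.6 -26.6  89.6] rot [-3.1393 -0.0066 -0.0552] F [9.6 6.  5. ] open 0.183 g 36.5 q [-0.05  0.42  1.83  0.    0.89  1.57]
knob [ 546.06208121 -218.69955637  102.69004884]
```

Off stop reached (Fx 9.6 N, motion blocked). Release and go to the knob.

Request:
{"name": "carry_out", "arguments": {"targets": [{"dp": [5, 0, -2], "yaw": 0}, {"dp": [5, 0, -2], "yaw": 0}, {"dp": [5, 0, -2], "yaw": 0}, {"dp": [5, 0, -50], "yaw": 0}, {"dp": [5, 0, -90], "yaw": 0}, {"dp": [5, 0, -90], "yaw": 0}], "fingers": 0.1}}

```text
clock: 6.92
eef_pos: [587.3, -28.4, 181.3]
tcp_rot: [-3.142, -0.005, -0.054]
contact_force: [0.0, -0.4, -0.1]
opening: 0.549
grasp_force: 0.0
```

```bash
python3 -c "
from h import *
rel((548,-218.7,150),(548,-218.7,70),yaw=-.055)
"
```

```text
t 6.92 tcp [587.3 -28.4 181.3] rot [-3.1415 -0.0049 -0.0544] F [ 0.  -0.4 -0.1] open 0.549 g 0.0 q [-0.05  0.32  1.74  0.    1.07  1.57]
  dp [-29.1 192.1  31.1]
  dp [-29.5 192.1 111.1]
  yaw 0.03
```

Request:
{"name": "carry_out", "arguments": {"targets": [{"dp": [-10, 60, 0], "yaw": 0}, {"dp": [-20, 120, 0], "yaw": 0}, {"dp": [-29, 170, 20], "yaw": 0}, {"dp": [-29, 192, 50], "yaw": 0}, {"dp": [-29, 192, 80], "yaw": 0}, {"dp": [-29, 192, 104], "yaw": 0}, {"dp": [-29, 192, 111], "yaw": 0}, {"dp": [-29, 192, 111], "yaw": 0}]}}

```text
clock: 7.92
eef_pos: [545.8, -218.1, 66.7]
tcp_rot: [-3.141, 0.001, -0.054]
contact_force: [-0.3, 0.4, -0.9]
opening: 0.55
grasp_force: 0.0
```

Request:
{"name": "carry_out", "arguments": {"targets": [{"dp": [0, 0, 0], "yaw": 0}, {"dp": [0, 0, 0], "yaw": 0}, {"dp": [0, 0, 0], "yaw": 0}, {"dp": [0, 0, 0], "yaw": 0}, {"dp": [0, 0, 0], "yaw": 0}], "fingers": -1}}

```text
clock: 8.55
eef_pos: [547.0, -218.5, 68.2]
tcp_rot: [3.141, -0.002, -0.054]
contact_force: [-0.5, 1.5, 6.7]
opening: 0.136
grasp_force: 29.4
```

```bash
python3 -c "
from h import *
b=np.load('box.npy')
p0=slot2w(b,leaf(b[5],-46,29))[0]; s=r.sense()['eef_pos']
rel(*[slot2w(b,leaf(t,-46,29))[0]-p0+s for t in np.linspace(b[5],0,9)[1:]])
"
```

```text
t 8.55 tcp [ 547.  -218.5   68.2] rot [ 3.1413e+00 -1.5000e-03 -5.4100e-02] F [-0.5  1.5  6.7] open 0.136 g 29.4 q [-0.38  0.46  1.82  0.    0.86  1.24]
  dp [ 3.2  4.3 -1.3]
  dp [ 6.8  8.2 -2.9]
  dp [10.8 11.6 -4.6]
  dp [15.1 14.4 -6.4]
  dp [19.8 16.6 -8.4]
  dp [ 24.6  18.3 -10.4]
  dp [ 29.6  19.3 -12.5]
  dp [ 34.7  19.6 -14.7]
```

Request:
{"name": "carry_out", "arguments": {"targets": [{"dp": [3, 4, -3], "yaw": 0}, {"dp": [7, 8, -5], "yaw": 0}, {"dp": [11, 11.6, -6.5], "yaw": 0}, {"dp": [15, 14.4, -8.4], "yaw": 0}, {"dp": [20, 16.6, -10.4], "yaw": 0}, {"dp": [24.6, 18.3, -12.4], "yaw": 0}, {"dp": [29.6, 19.3, -14.5], "yaw": 0}, {"dp": [34.7, 19.6, -16.7], "yaw": 0}, {"dp": [34.7, 19.6, -16.7], "yaw": 0}]}}

```text
clock: 9.68
eef_pos: [580.0, -239.7, 83.7]
tcp_rot: [-3.141, 0.0, -0.054]
contact_force: [0.0, 4.2, -8.4]
opening: 0.133
grasp_force: 29.4
```

Request:
{"name": "carry_out", "arguments": {"targets": [{"dp": [0, 0, 0], "yaw": 0}, {"dp": [0, 0, 0], "yaw": 0}, {"dp": [0, 0, 0], "yaw": 0}, {"dp": [0, 0, -60], "yaw": 0}, {"dp": [-60, 0, -100], "yaw": 0}, {"dp": [-120, 30, -100], "yaw": 0}, {"dp": [-170, 60, -100], "yaw": 0}, {"dp": [-170, 60, -100], "yaw": 0}], "fingers": 0.1}}

```text
clock: 10.68
eef_pos: [404.0, -291.7, 184.7]
tcp_rot: [3.141, -0.0, -0.057]
contact_force: [1.4, -1.0, 0.0]
opening: 0.547
grasp_force: 0.0
```

```bash
python3 -c "
from h import *
rel((371,-278.7,120),yaw=0.006)
a=r.grab_frame('top');b=r.grab_frame('side')
cv2.imwrite('pics/top1.png',a[:,:,::-1]);cv2.imwrite('pics/side1.png',b[:,:,::-1])
o=np.zeros((590,796,3),np.uint8)
x=cv2.resize(a[140:230,195:315],(480,360),interpolation=cv2.INTER_CUBIC);o[:360,:480]=x
y=cv2.resize(b[190:310,210:320],(314,343),interpolation=cv2.INTER_CUBIC);o[:343,482:796]=y
o[360:590,:345]=cv2.resize(a[230:340,230:395],(345,230))
cv2.imwrite('pics/g.png',o[:,:,::-1])
"
```

```text
t 10.68 tcp [ 404.  -291.7  184.7] rot [ 3.1407e+00 -1.0000e-04 -5.7000e-02] F [ 1.4 -1.   0. ] open 0.547 g 0.0 q [-0.63  0.18  1.92 -0.    1.04  1.  ]
  dp [-33.7 -11.2  64.6]
  yaw -3.61
```

View pics/g.png

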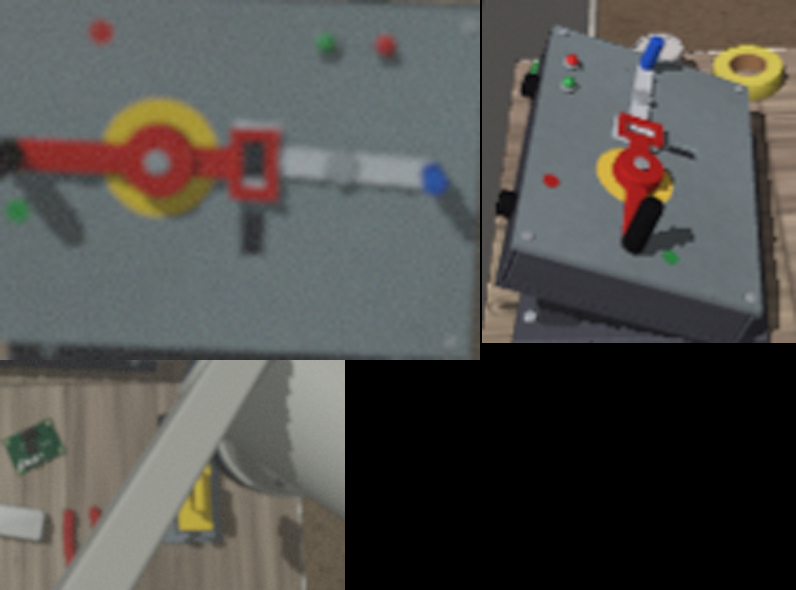

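The handle is at off. The ear hole shows a light strip of leaf at its lower end, around (255,182) in the crop, so the leaf is still slightly positive. I'll measure it numerically from the blue knob.

```bash
python3 - <<'E'
from h import *
b=np.load('box.npy')
def blue(f,roi):
    im=cv2.imread(f).astype(float); x0,y0,x1,y1=roi; c=im[y0:y1,x0:x1]; w=np.clip(c[...,0]-np.maximum(c[...,1],c[...,2])-15,0,None)
    v,u=np.mgrid[y0:y1,x0:x1]; return np.array([(w*u).sum(),(w*v).sum()])/w.sum()
for n,roi in(("top",(280,165,320,220)),("side",(255,190,305,245))):
    p0=blue(f"pics/{n}0.png",roi);p1=blue(f"pics/{n}1.png",roi)
    m=lambda t:proj(n,slot2w(b,[leaf(t,-46,20),leaf(t,-46,33)])).mean(0)
    off=p0-m(b[5]); s=least_squares(lambda t:m(t[0])+off-p1,[0.05]); print(n,p0,p1,off,s.x,s.fun)
# ear hole column profile in top image
im=cv2.imread("pics/top1.png").astype(int)
for n,z in(("ear",9),("leaf",4),("face",0)):
    print(n,proj("top",slot2w(b,[[11.5,0,z],[-11.5,0,z],[18,0,z],[-18,0,z]])).round(1).tolist())
print([ (v,im[v,257:260].mean(0).astype(int).tolist()) for v in range(167,192)])
E
```

```text
top [292.17696335 201.75602094] [303.01989767 184.52700398] [-0.42542809  0.24606139] [0.04915387] [-0.18081051 -0.01789053]
side [282.64684015 217.17960037] [268.80213127 207.94211674] [0.01609813 2.71022177] [0.04568974] [ 0.01577291 -0.04468618]
ear [[258.3, 174.5], [258.0, 185.8], [258.4, 171.2], [257.9, 189.0]]
leaf [[258.4, 174.1], [258.2, 185.4], [258.5, 170.9], [258.1, 188.6]]
face [[258.6, 173.9], [258.3, 185.1], [258.6, 170.7], [258.2, 188.3]]
[(167, [113, 112, 102]), (168, [114, 111, 102]), (169, [117, 114, 104]), (170, [131, 129, 122]), (171, [132, 129, 138]), (172, [96, 94, 143]), (173, [47, 49, 139]), (174, [43, 44, 127]), (175, [46, 44, 91]), (176, [51, 50, 56]), (177, [57, 55, 51]), (178, [54, 52, 50]), (179, [58, 53, 53]), (180, [57, 54, 53]), (181, [54, 53, 50]), (182, [52, 49, 47]), (183, [64, 63, 62]), (184, [97, 96, 93]), (185, [123, 120, 127]), (186, [113, 110, 143]), (187, [72, 72, 143]), (188, [45, 46, 140]), (189, [54, 55, 127]), (190, [72, 71, 97]), (191, [76, 73, 70])]
```

The leaf is at about +0.05 rad. Regrip the knob and nudge it 2.4 mm up the slope.

```bash
python3 -c "
from h import *
rel((580,-239.5,184),(580,-239.5,84.5))"
```

```text
t 10.78 tcp [ 406.6 -291.4  184.6] rot [ 3.1408e+00 -1.3000e-03 -5.6200e-02] F [-0.4  0.   0.7] open 0.551 g 0.0 q [-0.62  0.18  1.92  0.    1.04  1.  ]
  dp [170.2 -61.5   0.8]
  dp [170.1 -61.6 100.3]
```

Request:
{"name": "carry_out", "arguments": {"targets": [{"dp": [57, -20, 0], "yaw": 0}, {"dp": [114, -40, 0], "yaw": 0}, {"dp": [170, -61.5, 0], "yaw": 0}, {"dp": [170, -61.5, 40], "yaw": 0}, {"dp": [170, -61.5, 80], "yaw": 0}, {"dp": [170, -61.5, 100], "yaw": 0}, {"dp": [170, -61.5, 100], "yaw": 0}, {"dp": [170, -61.5, 100], "yaw": 0}]}}

```text
clock: 11.78
eef_pos: [581.2, -238.7, 85.4]
tcp_rot: [3.141, -0.002, -0.054]
contact_force: [0.4, -0.3, 0.6]
opening: 0.548
grasp_force: 0.0
```

Request:
{"name": "carry_out", "arguments": {"targets": [{"dp": [0, 0, 0], "yaw": 0}, {"dp": [0, 0, 0], "yaw": 0}, {"dp": [0, 0, 0], "yaw": 0}, {"dp": [0, 0, 0], "yaw": 0}, {"dp": [0, 0, 0], "yaw": 0}], "fingers": -1}}

```text
clock: 12.4
eef_pos: [580.6, -239.6, 85.2]
tcp_rot: [3.14, -0.002, -0.054]
contact_force: [-1.9, -5.0, 5.7]
opening: 0.134
grasp_force: 29.5
```

Request:
{"name": "carry_out", "arguments": {"targets": [{"dp": [1.5, 0, -1.6], "yaw": 0}, {"dp": [3, 0, -2.3], "yaw": 0}, {"dp": [3, 0, -2.3], "yaw": 0}, {"dp": [3, 0, -2.3], "yaw": 0}]}}

```text
clock: 12.9
eef_pos: [582.1, -239.6, 86.1]
tcp_rot: [3.14, 0.001, -0.054]
contact_force: [-3.2, -6.1, -2.1]
opening: 0.128
grasp_force: 29.5
```

Request:
{"name": "carry_out", "arguments": {"targets": [{"dp": [1, 0, -0.4], "yaw": 0}, {"dp": [1, 0, -0.4], "yaw": 0}]}}

```text
clock: 13.15
eef_pos: [582.5, -239.7, 86.3]
tcp_rot: [3.14, 0.002, -0.054]
contact_force: [-4.3, -6.7, -3.1]
opening: 0.13
grasp_force: 29.5
```

Request:
{"name": "carry_out", "arguments": {"targets": [{"dp": [0, 0, 0], "yaw": 0}, {"dp": [0, 0, 0], "yaw": 0}, {"dp": [0, 0, 0], "yaw": 0}, {"dp": [0, 0, -60], "yaw": 0}, {"dp": [-60, 0, -100], "yaw": 0}, {"dp": [-120, 20, -100], "yaw": 0}, {"dp": [-180, 40, -100], "yaw": 0}, {"dp": [-210, 40, -100], "yaw": -4}, {"dp": [-210, 40, -100], "yaw": -4}], "fingers": 0.1}}

```text
clock: 14.28
eef_pos: [370.0, -266.9, 186.9]
tcp_rot: [-3.141, 0.0, 0.014]
contact_force: [0.7, -0.2, -0.2]
opening: 0.548
grasp_force: 0.0
```

```bash
python3 - <<'E'
from h import *
for n in("top","side"): cv2.imwrite(f"pics/{n}2.png",r.grab_frame(n)[:,:,::-1])
b=np.load('box.npy')
def blue(f,roi):
    im=cv2.imread(f).astype(float); x0,y0,x1,y1=roi; c=im[y0:y1,x0:x1]; w=np.clip(c[...,0]-np.maximum(c[...,1],c[...,2])-15,0,None)
    v,u=np.mgrid[y0:y1,x0:x1]; return np.array([(w*u).sum(),(w*v).sum()])/w.sum()
for n,roi in(("top",(280,165,320,220)),("side",(255,190,305,245))):
    p0=blue(f"pics/{n}0.png",roi);p1=blue(f"pics/{n}2.png",roi)
    m=lambda t:proj(n,slot2w(b,[leaf(t,-46,20),leaf(t,-46,33)])).mean(0)
    off=p0-m(b[5]); s=least_squares(lambda t:m(t[0])+off-p1,[0.05]); print(n,p1,s.x,s.fun)
im=cv2.imread("pics/top2.png").astype(int)
print([ (v,im[v,257:260].mean(0).astype(int).tolist()) for v in range(168,189)])
rel((371,-278.7,140),yaw=.006)
E
```

```text
top [303.08922559 183.4691358 ] [0.00370178] [-0.17053857 -0.00902098]
side [267.98888889 207.61932367] [-0.00017414] [ 0.00078508 -0.00241948]
[(168, [114, 112, 101]), (169, [115, 113, 101]), (170, [114, 112, 104]), (171, [105, 104, 119]), (172, [72, 73, 135]), (173, [48, 49, 141]), (174, [42, 44, 128]), (175, [49, 49, 92]), (176, [51, 51, 59]), (177, [55, 52, 49]), (178, [56, 52, 50]), (179, [56, 53, 51]), (180, [56, 52, 52]), (181, [57, 54, 51]), (182, [55, 52, 50]), (183, [53, 53, 49]), (184, [60, 58, 59]), (185, [75, 75, 93]), (186, [83, 81, 127]), (187, [62, 65, 141]), (188, [48, 52, 144])]
t 14.38 tcp [ 372.9 -267.5  187.2] rot [ 3.1409e+00 -1.5000e-03  1.4200e-02] F [ 0.3 -0.6  0.9] open 0.550 g 0.0 q [-0.63  0.11  2.    0.    1.03  0.93]
  dp [-2.1 11.2 47.2]
  yaw 0.47
```

The leaf is aligned to about 0.002 rad. Now the bracket: the tool must stay vertical, so I'll grip the fin and pre-tilt the bracket 23° in the pads by pressing its red-dot end on the box's lower edge.

Request:
{"name": "carry_out", "arguments": {"targets": [{"dp": [-2, 11, 50], "yaw": 0.5}, {"dp": [-2, 11, 110], "yaw": 0.5}, {"dp": [-2, 11, 145], "yaw": 0.5}, {"dp": [-2, 11, 157], "yaw": 0.5}, {"dp": [-2, 11, 157], "yaw": 0.5}]}}

```text
clock: 15.0
eef_pos: [371.1, -278.1, 29.5]
tcp_rot: [-3.141, 0.001, 0.007]
contact_force: [0.4, -1.3, 0.4]
opening: 0.552
grasp_force: 0.0
```

Request:
{"name": "carry_out", "arguments": {"targets": [{"dp": [0, 0, 0], "yaw": 0}, {"dp": [0, 0, 0], "yaw": 0}, {"dp": [0, 0, 0], "yaw": 0}, {"dp": [0, 0, 0], "yaw": 0}, {"dp": [0, 0, 0], "yaw": 0}], "fingers": -1, "grip_force": 25}}

```text
clock: 15.62
eef_pos: [371.2, -278.8, 30.9]
tcp_rot: [3.14, -0.002, 0.007]
contact_force: [-0.4, 0.8, 7.5]
opening: 0.107
grasp_force: 29.4
```

```bash
python3 - <<'E'
from h import *
b=np.load('box.npy')
e=[slot2w(b,[-90-b[3],y-b[4],0])[0] for y in(-100,-90)]; print("edge",e)
rel()
E
```

```text
edge [array([ 499.77807068, -230.18075244,   51.83419844]), array([ 500.32339656, -220.19563253,   51.83419844])]
t 15.62 tcp [ 371.2 -278.8   30.9] rot [ 3.1402e+00 -2.1000e-03  6.7000e-03] F [-0.4  0.8  7.5] open 0.107 g 29.4 q [-0.65  0.37  2.11  0.    0.66  0.92]
```

Request:
{"name": "carry_out", "arguments": {"targets": [{"dp": [0, 0, -15], "yaw": 0}, {"dp": [0, 0, -40], "yaw": 0}, {"dp": [10, -5, -75], "yaw": 0}, {"dp": [50, -27, -75], "yaw": 2}, {"dp": [94, -50, -75], "yaw": 3.6}, {"dp": [94, -50, -40], "yaw": 3.6}, {"dp": [94, -50, -31], "yaw": 3.6}, {"dp": [94, -50, -31], "yaw": 3.6}]}}

```text
clock: 16.62
eef_pos: [463.1, -227.5, 60.8]
tcp_rot: [-3.141, 0.001, -0.056]
contact_force: [-0.2, -0.4, -1.4]
opening: 0.115
grasp_force: 29.0
```

Request:
{"name": "carry_out", "arguments": {"targets": [{"dp": [0, 0, 4], "yaw": 0}, {"dp": [0, 0, 7], "yaw": 0}, {"dp": [0, 0, 8], "yaw": 0}]}}

```text
clock: 17.0
eef_pos: [463.9, -227.8, 53.0]
tcp_rot: [3.141, -0.0, -0.056]
contact_force: [-1.9, -0.8, 7.9]
opening: 0.114
grasp_force: 30.3
```

Contact at z≈53 as predicted. Roll it about the edge.

Request:
{"name": "carry_out", "arguments": {"targets": [{"dp": [-2, 0, 2.5], "yaw": 0}, {"dp": [-4.4, 0, 5.2], "yaw": 0}, {"dp": [-6.3, 0, 8], "yaw": 0}, {"dp": [-8, 0, 11], "yaw": 0}, {"dp": [-9.5, 0, 14.3], "yaw": 0}, {"dp": [-11, 0, 18], "yaw": 0}, {"dp": [-11, 0, 18], "yaw": 0}]}}

```text
clock: 17.88
eef_pos: [452.8, -227.2, 35.2]
tcp_rot: [3.141, -0.0, -0.056]
contact_force: [-2.7, -0.6, 5.5]
opening: 0.113
grasp_force: 33.6
```

Request:
{"name": "carry_out", "arguments": {"targets": [{"dp": [0, 0, -30], "yaw": 0}, {"dp": [0, 0, -90], "yaw": 0}, {"dp": [0, 0, -120], "yaw": 0}, {"dp": [0, 0, -120], "yaw": 0}]}}

```text
clock: 18.38
eef_pos: [454.6, -227.8, 157.1]
tcp_rot: [3.14, -0.005, -0.056]
contact_force: [0.6, -0.0, -2.0]
opening: 0.116
grasp_force: 32.4
```

```bash
python3 - <<'E'
from h import *
for n in("top","side"): cv2.imwrite(f"pics/{n}3.png",r.grab_frame(n)[:,:,::-1])
rel()
p=r.sense()["eef_pos"]+[0,0,33]
q=proj("side",[p])[0]; print(q,proj("top",[p]))
x,y=q.astype(int)
im=cv2.imread("pics/side3.png")
c=im[y-40:y+45,x-45:x+45]; h=cv2.cvtColor(c,cv2.COLOR_BGR2HSV)
m=cv2.inRange(h,(20,120,50),(35,255,255)); print(m.sum()//255)
cnt=max(cv2.findContours(m,0,1)[0],key=cv2.contourArea); print((cnt[:,0]+[x-45,y-40]).tolist())
cv2.imwrite("pics/i.png",cv2.resize(c,None,fx=6,fy=6,interpolation=cv2.INTER_CUBIC))
E
```

```text
t 18.48 tcp [ 452.6 -226.8  154.2] rot [-3.1415e+00  2.0000e-04 -5.6000e-02] F [ 0.1  0.5 -1.2] open 0.110 g 32.4 q [-0.47  0.23  1.94  0.    0.97  1.16]
[323.21077635 179.36898167] [[300.48234952 243.94204062]]
668
[[317, 170], [316, 171], [316, 172], [316, 173], [315, 174], [315, 175], [314, 176], [313, 177], [313, 178], [312, 179], [312, 180], [311, 181], [310, 182], [309, 182], [308, 182], [307, 182], [306, 182], [305, 182], [304, 181], [303, 181], [302, 181], [301, 182], [302, 183], [302, 184], [302, 185], [302, 186], [302, 187], [302, 188], [303, 189], [304, 189], [305, 189], [306, 190], [307, 190], [308, 190], [309, 190], [310, 191], [311, 191], [312, 191], [313, 192], [314, 192], [315, 192], [316, 193], [317, 193], [318, 193], [319, 193], [320, 194], [321, 194], [322, 194], [323, 195], [324, 195], [325, 195], [326, 196], [327, 196], [328, 196], [329, 197], [330, 198], [331, 199], [332, 198], [333, 198], [334, 198], [335, 197], [334, 196], [334, 195], [334, 194], [334, 193], [333, 192], [333, 191], [332, 190], [331, 190], [330, 189], [329, 188], [329, 187], [329, 186], [330, 185], [330, 184], [331, 183], [331, 182], [332, 181], [332, 180], [332, 179], [333, 178], [333, 177], [334, 176], [334, 175], [333, 174], [332, 174], [331, 174], [330, 173], [329, 173], [329, 174], [329, 175], [329, 176], [329, 177], [329, 178], [330, 179], [330, 180], [329, 181], [329, 182], [329, 183], [328, 184], [327, 185], [326, 186], [325, 186], [324, 186], [323, 186], [322, 186], [321, 186], [320, 186], [319, 185], [318, 184], [318, 183], [318, 182], [318, 181], [318, 180], [317, 179], [317, 178], [318, 177], [318, 176], [318, 175], [318, 174], [318, 173], [319, 172], [319, 171], [319, 170], [318, 170]]
```

```bash
python3 - <<'E'
from h import *
g=np.array([453.5,-227,187.5])
P=np.array([(40,16,-29),(40,16,-34),(-40,16,-34),(-40,16,-29),(-40,16,-43),(40,-16,-29),(22,-5,17),(-22,-5,17),(22,5,17),(-22,5,17)],float)
for t in(15,20,23,26,30):
    M=R.from_euler("z",-.056).as_matrix()@R.from_euler("y",-np.deg2rad(t)).as_matrix()
    print(t,proj("side",g+P@M.T).round(1).tolist())
E
```

```text
15 [[302.7, 190.0], [302.1, 191.8], [335.6, 198.8], [336.3, 197.1], [334.4, 202.0], [302.1, 182.5], [315.5, 169.7], [334.1, 173.8], [315.8, 171.9], [334.6, 176.1]]
20 [[302.1, 188.4], [301.3, 190.2], [333.9, 199.7], [334.7, 198.0], [332.3, 202.8], [301.5, 181.0], [316.4, 169.1], [334.5, 174.7], [316.7, 171.4], [334.9, 177.0]]
23 [[301.8, 187.5], [300.9, 189.2], [332.8, 200.2], [333.7, 198.5], [331.1, 203.2], [301.3, 180.1], [317.0, 168.8], [334.6, 175.2], [317.3, 171.1], [335.1, 177.5]]
26 [[301.6, 186.5], [300.6, 188.3], [331.7, 200.6], [332.7, 199.0], [329.8, 203.6], [301.0, 179.2], [317.6, 168.6], [334.7, 175.8], [317.9, 170.8], [335.2, 178.0]]
30 [[301.4, 185.2], [300.2, 186.9], [330.2, 201.1], [331.4, 199.6], [328.1, 204.0], [300.8, 177.9], [318.4, 168.2], [334.8, 176.5], [318.7, 170.5], [335.3, 178.8]]
```

View pics/i.png

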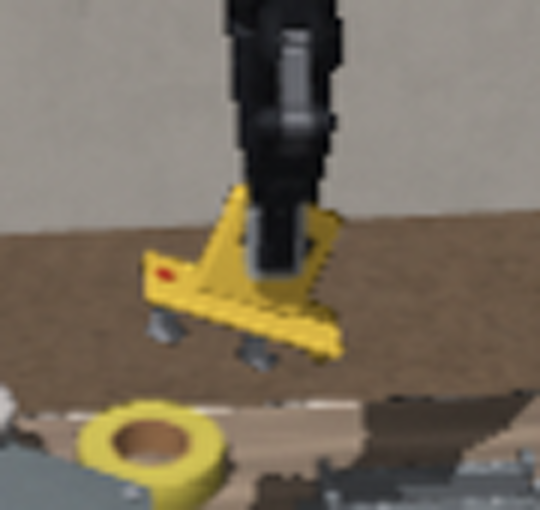

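The bracket is tilted about 21–22°, red dot up, with both hooks free. Next is the pose above the slot and the insertion line along the face normal.

```bash
python3 - <<'E'
from h import *
b=np.load('box.npy')
f=lambda x,h: slot2w(b,[x-23,0.4,43+h])[0]-[0.3,0,33]
W=[f(0,h) for h in(55,30,15,5,0)]
print(np.round(W,1)); rel(*W,f(-11.5,0),yaw=b[2])
E
```

```text
[[ 536.2 -147.2  138.9]
 [ 545.9 -147.8  115.9]
 [ 551.8 -148.1  102.1]
 [ 555.7 -148.3   92.9]
 [ 557.6 -148.4   88.3]]
t 18.48 tcp [ 452.6 -226.8  154.2] rot [-3.1415e+00  2.0000e-04 -5.6000e-02] F [ 0.1  0.5 -1.2] open 0.110 g 32.4 q [-0.47  0.23  1.94  0.    0.97  1.16]
  dp [ 79.  -84.1  15.3]
  dp [ 88.8 -84.1  38.3]
  dp [ 94.6 -84.1  52.1]
  dp [ 98.5 -84.1  61.3]
  dp [100.5 -84.1  65.9]
  dp [ 89.9 -84.1  70.4]
  yaw -0.08
```

Request:
{"name": "carry_out", "arguments": {"targets": [{"dp": [20, -30, -20], "yaw": 0}, {"dp": [50, -65, -10], "yaw": 0}, {"dp": [79, -84, 15], "yaw": 0}, {"dp": [84, -84, 27], "yaw": 0}, {"dp": [88, -84, 38], "yaw": 0}, {"dp": [88, -84, 38], "yaw": 0}, {"dp": [88, -84, 38], "yaw": 0}, {"dp": [88, -84, 38], "yaw": 0}]}}

```text
clock: 19.48
eef_pos: [545.6, -148.4, 117.4]
tcp_rot: [3.141, -0.001, -0.057]
contact_force: [0.5, 0.1, -0.9]
opening: 0.113
grasp_force: 32.3
```

```bash
python3 - <<'E'
from h import *
b=np.load('box.npy')
f=lambda x,h: slot2w(b,[x-23,0.4,43+h])[0]-[0.3,0,33]
rel(*[f(0,h) for h in(30,22,15,5,0)],yaw=b[2])
for n in("top","side"): cv2.imwrite(f"pics/{n}4.png",r.grab_frame(n)[:,:,::-1])
# yellow fit: bracket position in both views
g=r.sense()["eef_pos"]+[.3,0,33]
for n in("side","top"):
    im=cv2.imread(f"pics/{n}4.png"); q=proj(n,[g])[0].astype(int); x,y=q
    c=im[y-40:y+40,x-40:x+40]; m=cv2.inRange(cv2.cvtColor(c,cv2.COLOR_BGR2HSV),(20,120,50),(35,255,255))
    cs=sorted(cv2.findContours(m,0,2)[0],key=cv2.contourArea)[-2:]
    for k in cs: print(n,cv2.contourArea(k),(cv2.approxPolyDP(k,1,True)[:,0]+[x-40,y-40]).tolist())
    P=np.array([(40,16,-29),(40,16,-34),(-40,16,-34),(-40,16,-29),(40,-16,-29),(-40,-16,-29),(22,0,17),(-22,0,17)],float)
    M=R.from_euler("z",-.056).as_matrix()@R.from_euler("y",-np.deg2rad(21.5)).as_matrix()
    print(proj(n,g+P@M.T).round(1).tolist())
E
```

```text
t 19.48 tcp [ 545.6 -148.4  117.4] rot [ 3.1414e+00 -1.1000e-03 -5.6600e-02] F [ 0.5  0.1 -0.9] open 0.113 g 32.3 q [-0.27  0.36  1.84 -0.    0.93  1.36]
  dp [ 0.3 -0.7  1.5]
  dp [ 3.4 -0.7  8.9]
  dp [ 6.1 -0.7 15.3]
  dp [10.  -0.7 24.5]
  dp [12.  -0.7 29.1]
  yaw -0.12
side 45.0 [[258, 242], [255, 242], [251, 245], [250, 250], [252, 254], [257, 254], [254, 250], [254, 247]]
side 684.5 [[314, 211], [313, 209], [307, 206], [298, 206], [290, 210], [292, 216], [289, 222], [280, 222], [278, 216], [278, 206], [272, 218], [263, 217], [263, 225], [295, 235], [297, 234], [297, 226], [291, 223], [293, 218], [300, 218], [303, 220], [304, 224], [309, 224], [314, 219]]
[[262.0, 224.5], [261.3, 226.3], [296.1, 236.3], [297.0, 234.6], [262.7, 215.6], [296.6, 225.6], [277.4, 206.0], [296.8, 211.9]]
top 2.5 [[250, 202], [249, 205]]
[[249.2, 173.9], [249.4, 173.7], [248.4, 214.3], [248.2, 214.8], [265.8, 174.6], [264.5, 215.4], [255.8, 186.7], [255.2, 210.4]]
```

Request:
{"name": "carry_out", "arguments": {"targets": [{"dp": [1, -0.5, 5], "yaw": 0}, {"dp": [2.7, -0.5, 9], "yaw": 0}, {"dp": [4, -0.5, 12], "yaw": 0}, {"dp": [5.4, -0.5, 15], "yaw": 0}, {"dp": [5.4, -0.5, 15], "yaw": 0}]}}

```text
clock: 20.2
eef_pos: [550.9, -147.7, 101.3]
tcp_rot: [-3.141, 0.0, -0.056]
contact_force: [0.0, -0.2, -0.7]
opening: 0.112
grasp_force: 32.3
```

Request:
{"name": "carry_out", "arguments": {"targets": [{"dp": [1.2, 0, 3], "yaw": 0}, {"dp": [2.4, 0, 6], "yaw": 0}, {"dp": [2.4, 0, 6], "yaw": 0}]}}

```text
clock: 20.58
eef_pos: [553.2, -147.9, 95.4]
tcp_rot: [-3.142, 0.0, -0.056]
contact_force: [-0.3, 0.1, -0.8]
opening: 0.11
grasp_force: 32.3
```

Request:
{"name": "carry_out", "arguments": {"targets": [{"dp": [1, 0, 2.5], "yaw": 0}, {"dp": [1.6, 0, 4], "yaw": 0}, {"dp": [1.6, 0, 4], "yaw": 0}]}}

```text
clock: 20.95
eef_pos: [554.9, -148.0, 91.5]
tcp_rot: [-3.142, 0.0, -0.056]
contact_force: [0.2, -0.9, -1.0]
opening: 0.114
grasp_force: 32.3
```

No contact, so the hooks are through. Press home.

Request:
{"name": "carry_out", "arguments": {"targets": [{"dp": [0.8, 0, 2], "yaw": 0}, {"dp": [1.4, 0, 3.5], "yaw": 0}, {"dp": [2, 0, 5], "yaw": 0}, {"dp": [2, 0, 5], "yaw": 0}]}}

```text
clock: 21.45
eef_pos: [556.1, -148.1, 87.2]
tcp_rot: [-3.142, 0.002, -0.056]
contact_force: [-6.8, 1.0, 9.6]
opening: 0.111
grasp_force: 34.2
```

Request:
{"name": "carry_out", "arguments": {"targets": [{"dp": [0, 0, 2], "yaw": 0}, {"dp": [-0.5, 0, 4], "yaw": 0}, {"dp": [-0.5, 0, 4], "yaw": 0}]}}

```text
clock: 21.82
eef_pos: [555.7, -148.2, 85.5]
tcp_rot: [3.141, 0.001, -0.056]
contact_force: [-15.4, 1.3, 33.7]
opening: 0.111
grasp_force: 38.3
```

Request:
{"name": "carry_out", "arguments": {"targets": [{"dp": [0, 0, -2], "yaw": 0}, {"dp": [-2.5, 0, -1], "yaw": 0}, {"dp": [-5, 0, 0], "yaw": 0}, {"dp": [-7, 0, 1], "yaw": 0}, {"dp": [-7, 0, 1], "yaw": 0}]}}

```text
clock: 22.45
eef_pos: [553.5, -148.4, 84.7]
tcp_rot: [3.14, -0.008, -0.056]
contact_force: [3.7, 1.1, 17.7]
opening: 0.114
grasp_force: 35.9
```

Request:
{"name": "carry_out", "arguments": {"targets": [{"dp": [-1, 0, -1.5], "yaw": 0}, {"dp": [-3, 0, -0.5], "yaw": 0}, {"dp": [-5, 0, 0.5], "yaw": 0}, {"dp": [-5, 0, 0.5], "yaw": 0}]}}

```text
clock: 22.95
eef_pos: [544.6, -147.4, 81.2]
tcp_rot: [3.142, -0.0, -0.056]
contact_force: [1.3, 1.3, 1.3]
opening: 0.112
grasp_force: 33.5
```

Request:
{"name": "carry_out", "arguments": {"targets": [{"dp": [-1.5, 0, 0.7], "yaw": 0}, {"dp": [-3, 0, 1.3], "yaw": 0}, {"dp": [-3, 0, 1.3], "yaw": 0}]}}

```text
clock: 23.32
eef_pos: [544.4, -147.5, 81.0]
tcp_rot: [3.141, -0.006, -0.056]
contact_force: [7.9, 1.7, 3.1]
opening: 0.107
grasp_force: 33.8
```

Request:
{"name": "carry_out", "arguments": {"targets": [{"dp": [-2, 0, 0.9], "yaw": 0}, {"dp": [-2, 0, 0.9], "yaw": 0}]}}

```text
clock: 23.58
eef_pos: [544.3, -147.6, 81.0]
tcp_rot: [3.141, -0.01, -0.056]
contact_force: [11.2, 2.2, 6.4]
opening: 0.112
grasp_force: 34.2
```

Request:
{"name": "carry_out", "arguments": {"targets": [{"dp": [3, 0, -1], "yaw": 0}, {"dp": [3, 0, -1], "yaw": 0}, {"dp": [3, 0, -1], "yaw": 0}, {"dp": [3, 0, -1], "yaw": 0}], "fingers": -0.4}}

```text
clock: 24.08
eef_pos: [541.9, -147.2, 79.6]
tcp_rot: [-3.141, 0.001, -0.056]
contact_force: [0.5, 1.1, -0.4]
opening: 0.302
grasp_force: 0.0
```

Request:
{"name": "carry_out", "arguments": {"targets": [{"dp": [0, 0, -40], "yaw": 0}, {"dp": [0, 0, -90], "yaw": 0}, {"dp": [-60, 0, -130], "yaw": 0}, {"dp": [-120, 30, -130], "yaw": 0}, {"dp": [-180, 60, -130], "yaw": 0}, {"dp": [-240, 90, -130], "yaw": 0}, {"dp": [-240, 90, -130], "yaw": 0}]}}

```text
clock: 24.95
eef_pos: [294.8, -223.9, 209.8]
tcp_rot: [3.142, 0.001, -0.058]
contact_force: [-0.1, -0.3, -0.3]
opening: 0.297
grasp_force: 0.0
```

```bash
python3 - <<'E'
from h import *
b=np.load('box.npy'); rel()
for n in("top","side"):
    cv2.imwrite(f"pics/{n}5.png",r.grab_frame(n)[:,:,::-1]); im=cv2.imread(f"pics/{n}5.png")
    m=cv2.inRange(cv2.cvtColor(im,cv2.COLOR_BGR2HSV),(20,100,50),(35,255,255))
    q=proj(n,slot2w(b,[-34.5,0,40]))[0].astype(int)
    k=np.zeros_like(m); k[q[1]-28:q[1]+32,q[0]-28:q[0]+28]=1; m*=k
    c=max(cv2.findContours(m,0,2)[0],key=cv2.contourArea); print(n,cv2.contourArea(c),cv2.approxPolyDP(c,1.2,True)[:,0].tolist())
    for s in(-11.5,-5,0):
        P=np.array([(40,16,-29),(40,-16,-29),(-40,-16,-29),(-40,16,-29),(-40,16,-34),(40,16,-34),(22,0,17),(-22,0,17)])+[s-23,0,43]
        print(s,proj(n,slot2w(b,P)).round(1).tolist())
    h=cv2.inRange(cv2.cvtColor(im,cv2.COLOR_BGR2HSV),(0,150,60),(8,255,255)); h[:q[1]-28]=0;h[q[1]+32:]=0;h[:,:q[0]-28]=0;h[:,q[0]+28:]=0
    nn,_,st,ce=cv2.connectedComponentsWithStats(h); print("red",[(st[i,4],ce[i].round(1).tolist()) for i in range(1,nn)], "dot pred",proj(n,slot2w(b,[[34-23-11.5,0,14],[34-23,0,14]])).round(1).tolist())
E
```

```text
t 24.95 tcp [ 294.8 -223.9  209.8] rot [ 3.1415e+00  8.0000e-04 -5.7800e-02] F [-0.1 -0.3 -0.3] open 0.297 g 0.0 q [-0.65 -0.07  2.13 -0.    1.08  0.98]
top 567.0 [[251, 179], [249, 185], [250, 216], [263, 217], [266, 188], [265, 179]]
-11.5 [[250.1, 177.5], [266.1, 178.1], [265.0, 217.1], [249.2, 216.5], [249.4, 216.0], [250.3, 177.1], [256.6, 190.5], [256.0, 213.1]]
-5 [[250.1, 174.2], [266.2, 174.8], [265.1, 214.0], [249.3, 213.4], [249.5, 212.9], [250.3, 173.9], [256.6, 187.1], [256.1, 209.8]]
0 [[250.2, 171.7], [266.3, 172.3], [265.1, 211.6], [249.4, 211.0], [249.5, 210.5], [250.4, 171.4], [256.7, 184.5], [256.1, 207.3]]
red [(np.int32(210), [237.1, 179.8]), (np.int32(30), [258.3, 174.3]), (np.int32(1), [258.0, 182.0])] dot pred [[258.0, 180.8], [258.2, 175.0]]
side 581.0 [[264, 229], [265, 231], [263, 235], [265, 238], [294, 248], [297, 247], [297, 239], [292, 236], [297, 227], [296, 224], [279, 219], [273, 231]]
-11.5 [[262.0, 236.3], [262.7, 227.2], [295.5, 237.4], [295.9, 246.6], [295.0, 248.1], [261.3, 238.0], [277.5, 218.7], [296.3, 224.6]]
-5 [[259.2, 235.5], [259.9, 226.4], [292.9, 236.6], [293.2, 245.7], [292.3, 247.3], [258.4, 237.1], [274.7, 217.8], [293.5, 223.8]]
0 [[257.0, 234.8], [257.8, 225.7], [290.9, 235.9], [291.1, 245.1], [290.3, 246.7], [256.3, 236.5], [272.5, 217.1], [291.4, 223.1]]
red [(np.int32(258), [263.6, 247.4]), (np.int32(3), [266.7, 232.3])] dot pred [[264.9, 232.5], [260.0, 231.0]]
```

Both views put the bracket at x ≈ −11.5 mm with the plate flat, and the robot is clear. Handing in.

```bash
python3 -c "
from rig import r
print(r.sign_off())"
```

```text
the job is handed in; nothing more can be done
None
```

The isolator is locked out and handed in at about 25 s: handle at its off stop, hasp leaf lined up (about 0.002 rad off), and the bracket pressed flat, slid to the slot ends and released. The arm was never seen or felt to touch the tins, tape roll or circuit board, but I did not measure them again at the end.

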